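# Slide a spacer along a tray wall into its corner pocket

## Robot

A 7-joint arm with a two-finger parallel gripper is mounted at the origin on the work surface. World frame = base frame: x ahead of the robot, y to its left, z up, the work surface at z = 0. Lengths are in mm, angles in rad, forces in N, time in s.
With the tool pointing down it reaches from about 425 to 875 mm from the base axis. Payload 4.7 kg.
Tool frame: the origin (TCP) lies on the centre line of the jaws, within the pads' length; the fingertips stand ctrl.tcp_to_tips ahead of it and the grasp point (between the pads) lies 5 mm behind it (ctrl.tcp_to_tips is the distance from the TCP to the fingertips, in mm); z points along the fingers, y is the line along which they close (so a half turn about z gives the same grasp; the last joint's range is limited). The gripper opens to 85 mm and grips with 20 to 120 N. Pads are 22 mm wide; open, the fingers measure 114 mm over their backs; the gripper's body (76 mm by 85 mm) begins 54 mm behind the grasp point. The pads swing forward as they close: fully open they stand 13 mm farther back than shut.
Start: joints at [-1.207, 0.321, -0.07, 1.45, 0.023, 1.371, -0.057], TCP at [222.788, 610.646, 245.349] pointing down, gripper open.
Joint ranges: [-2.86, 2.86], [-0.3, 2.09], [-1.38, 1.24], [0.06, 2.45], [-1.56, 4.7], [0.09, 2.05], [-2.69, 2.69]. Speed limits (rad/s): [2.57, 2.57, 3.14, 3.14, 3.14, 3.14, 3.14].

## Interface

Orientations are given as a rotation vector (axis times angle).
In Python, from plant import ctrl gives the robot as it stands. The module is installed in compiled form; this text tells all that it offers.
- The arm moves only by the tool jog_arm, never from a script. Its argument "commands" is a list of rows, each a list of 7 numbers: the turn, a rotation vector about the tool's x, y, z in units of 6 degrees (1.0 is 6 degrees), then the shift along the tool's x, y, z in units of 50 mm (1.0 is 50 mm), then the closure, from -1 (fully open) to 1 (shut), so that 0 is half open. A call has exactly 5 rows; each row is the pose to reach, as a shift and turn from the pose commanded when the call began, along the tool's axes at that moment; what a row does not reach only later rows make up. A row lasts 1/8 s, in which the tool goes at most 62.5 mm and 10.7 degrees, less where a joint would pass 70% of its speed; a pose out of reach is approached as far as the arm can. A call with a gripper value outside its range is refused whole. The fingers move at their own pace and stop on an object; "squeeze" is the grip in N (left out, the last holds). Time passes only in rows, so rows that repeat a pose let the fingers close, or fill a call up. It gives the time, the measured TCP pose, the force, the opening and the grip force at its end, in the units of the state.
- ctrl.get_obs(): the state, without advancing time (a new reading comes with each control period).
- ctrl.camera(name): name is "side" or "top" or "wrist"; returns the picture (400x640x3 uint8, blue, green, red); there is no depth.
- ctrl.camera_model(name): a dict with "vertical_fov" (degrees; the focal length in pixels is half the picture's height over the tangent of half this angle, whatever the lens; pixels are square), "cx", "cy" (the principal point, pixels), "cam_to_world" (4x4, takes a point from camera to world coordinates); the wrist camera has in their place "T_tool_cam" (4x4, takes a point from camera to tool coordinates, whose origin is the TCP and whose axes are the flange's). Camera axes: x right, y up, looking along -z (the intrinsics and any distortion apply to the point x, -y, -z); pixel columns grow to the right and rows downward; lengths in mm; the calibration is good to about 2 mm. A picture is of the moment at which its call begins: read the wrist's pose just before it. camera_model takes no time and is no camera call.
- ctrl.sign_off(): hands the job in; it is judged then, once.
The state is a dict: "t": time; "joint_pos": joint angles; "dq": joint speeds; "effort": joint torques, N m; "position": TCP position; "orientation": TCP orientation; "force": force on the tool from outside, world axes, zero at the start; "ft_torque": the same for the moment, N m; "opening": finger opening in mm; "finger_force": force on a finger pad.
Only numpy, scipy, OpenCV 4.12 (cv2) and the standard library are available. Lean on these libraries where they do the work, as an engineer would, in place of code of your own. Each camera call takes 0.05 s, during which the arm holds its last target. There are 200 camera calls.

## Task

In the shallow steel tray lies a loose aluminium spacer block. With the fingertips, push it until its long side lies flat against the tray's near long wall (the one on the robot's side), and then, keeping it against that wall, slide it along into the corner where a short guide bar makes a pocket, until its end is fully home against the tray's end wall. Only push it: keep it flat on the tray floor and never lift or tip it, leave all the other things where they are, and let go at the end.

Things in the scene. Friction and masses are not known exactly. Their poses are not given: they have to be found in the camera images.
- tray: Shallow tray of dark sheet steel, fixed. Inside 280 (its x) by 440 mm (its y); floor top at z = 3 mm, walls 4 mm thick, tops at 28 mm. Origin: centre of its underside. Its x points away from the robot, y to the robot's left along the long walls (turned up to 0.2 rad). Inner faces: near wall, the one to slide along, x = -140 mm; far wall x = +140 mm; end walls y = +/-220 mm.
- spacer: Loose plain aluminium block with two dark bolt holes in its top, 40 (its x) x 70 (its y) x 20 mm high, about 0.16 kg, on the tray floor near the middle, its long side up to 0.5 rad off the tray's y. Origin: centre of its underside. Home: origin at tray x = -120 mm, y = +185 or -185 mm (the end that has the guide bar), long side along the tray's y.
- guide: Short steel bar welded in one near corner of the tray (left or right, it varies): 12 mm thick, 14 high, 66 long along tray y, ends bent away from the wall as lead-ins. Origin: centre of underside, at tray x = -91, y = +185 or -185 mm; axes as the tray's. The lane between it and the near wall, 43 mm wide, closed by the end wall, is the pocket. The block's home is at guide x = -29, y = 0 mm.
- magnet: Round steel pot magnet with a small knob, 40 mm diameter, 26 mm high, fixed to the tray floor in the other near corner. Origin: centre of its underside. A bystander.
- wedge: Loose stepped shim of light wood, 24 x 85 x 18 mm, on the tray floor beside the far wall. Origin: centre of its underside. A bystander.
- nut: Loose upright round steel coupling nut, 28 mm diameter, 34 mm high, on the tray floor near the far wall. Origin: centre of its underside. A bystander.
- pencil: Loose flat carpenter's pencil, 12 x 132 x 8 mm along its y, on the tray floor beside the far wall. Origin: under its middle. A bystander.
- tape: Loose black tape measure, 34 x 70 x 50 mm high, on the table right of the tray. Origin: centre of its underside. A bystander.
- mug: Loose white mug, 82 mm diameter, 95 mm high, on the table left of the tray. Origin: centre of its underside. A bystander.
- square: Loose try square lying flat on the table left of the tray: wooden stock 22 x 110 x 18 mm, steel blade 170 mm along its x. Origin: under the middle of the stock. A bystander.
- glue: Loose white plastic bottle with a black cap, 56 mm diameter, 160 mm high, on the table right of the tray. Origin: centre of its underside. A bystander.
Things that resemble listed ones, but are neither listed nor needed, are in the scene too. Several things look just like the spacer: the one meant starts farthest from the robot's base.

How it is judged:
By the outcome, as a careful person would: the job done as asked, in the order asked, and still so for the second after the job is handed in, with the robot touching nothing.
It also fails if it takes over 64 s, if anything falls off the work surface, if the arm or the gripper's body presses on something with over 40 N, if the wrist force passes 120 N, or if a joint passes its speed limit or range.

## Working session

There is one attempt and no reset: what is moved stays moved. The work goes in short steps, Python scripts to look and compute and a tool call to move; the robot and the scene stay as the last step left them, time stands still between calls to the robot, and variables do not carry over. Pictures are saved under pics/ and viewed, at most 10 in all, crops included, and the job is handed in when it is done.

Besides the shell and the picture viewer there is one more tool, called after "Emit:" by a JSON object that holds its "op" and its "data". jog_arm: Moves the arm, as the interface text tells. Its arguments: {"type":"object","properties":{"commands":{"type":"array"},"squeeze":{"type":"number"}},"required":["commands"]}

```bash
mkdir -p pics
cat > h.py <<'E'
import numpy as np, cv2
from plant import ctrl
from scipy.spatial.transform import Rotation as R
def snap(name,fn=None):
    o=ctrl.get_obs(); im=np.array(ctrl.camera(name)); m=ctrl.camera_model(name)
    if 'cam_to_world' in m: T=np.array(m['cam_to_world'])
    else:
        B=np.eye(4);B[:3,:3]=R.from_rotvec(o['orientation']).as_matrix();B[:3,3]=o['position'];T=B@np.array(m['T_tool_cam'])
    if fn: cv2.imwrite('pics/'+fn,im)
    return im,m,T
def ray(m,T,px,z):
    f=200/np.tan(np.radians(m['vertical_fov'])/2)
    px=np.atleast_2d(px).astype(float)
    d=np.c_[(px[:,0]-m['cx'])/f,-(px[:,1]-m['cy'])/f,-np.ones(len(px))]@T[:3,:3].T
    return T[:3,3]+d*((z-T[2,3])/d[:,2])[:,None]
E
python3 - <<'E'
from h import *
for n in ['top','side']:
    im,m,T=snap(n,n+'1.png'); print(n,{k:v for k,v in m.items() if k!='cam_to_world'},T.round(3).tolist())
print(ctrl.get_obs(),ctrl.tcp_to_tips, ctrl.camera_model('wrist'))
E
```

```text
top {'vertical_fov': 43.71546935844752, 'cx': 315.2055439311813, 'cy': 202.4162327988346} [[-0.005, 0.99, -0.141, 374.451], [-1.0, -0.005, -0.002, 10.527], [-0.002, 0.141, 0.99, 1451.995], [0.0, 0.0, 0.0, 1.0]]
side {'vertical_fov': 51.06538434452517, 'cx': 317.22475664550444, 'cy': 200.7015521071386} [[0.715, 0.406, -0.569, -83.07], [-0.699, 0.422, -0.577, -652.073], [0.006, 0.811, 0.586, 725.823], [0.0, 0.0, 0.0, 1.0]]
{'t': 0.1, 'joint_pos': array([-1.20688995,  0.32175932, -0.07010281,  1.45155514,  0.02259471,
        1.3707787 , -0.05687498]), 'dq': array([-0.00129013, -0.00303542,  0.00011996, -0.00263782, -0.00263605,
        0.00058228,  0.00020813]), 'effort': array([ 9.21341743e-04, -4.94878435e+01, -3.83108435e-01, -3.15208554e+01,
        1.30950316e-02,  7.50553852e-03, -1.00455179e-05]), 'position': array([222.64178398, 610.2001298 , 244.32512109]), 'orientation': array([-5.46532464e-01, -3.09346584e+00,  2.66926947e-03]), 'force': array([-0.2484559 , -0.74783614, -0.19954254]), 'ft_torque': array([-0.04677272, -0.02177299,  0.05090226]), 'finger_force': 0.0, 'opening': 85.32714201488356} 14.0 {'vertical_fov': 60.77037688215457, 'cx': 320.8623030868545, 'cy': 204.43670598209712, 'T_tool_cam': array([[ 6.11372193e-04,  9.45325133e-01,  3.26128838e-01,
         8.25539559e+01],
       [ 9.99999735e-01, -4.49176364e-04, -5.72639713e-04,
         1.42483740e+00],
       [-3.94841348e-04,  3.26129102e-01, -9.45325157e-01,
        -1.29108064e+02],
       [ 0.00000000e+00,  0.00000000e+00,  0.00000000e+00,
         1.00000000e+00]])}
```

View pics/top1.png

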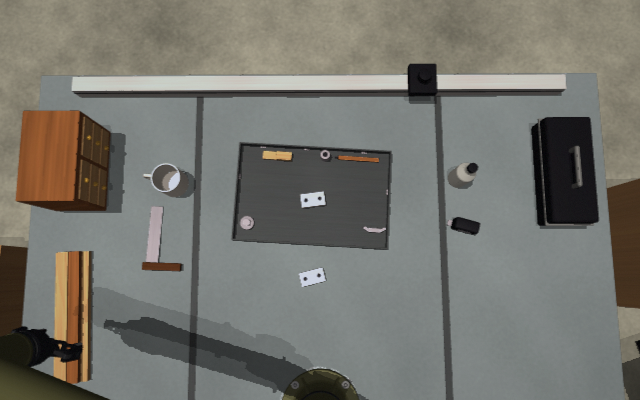

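View pics/side1.png

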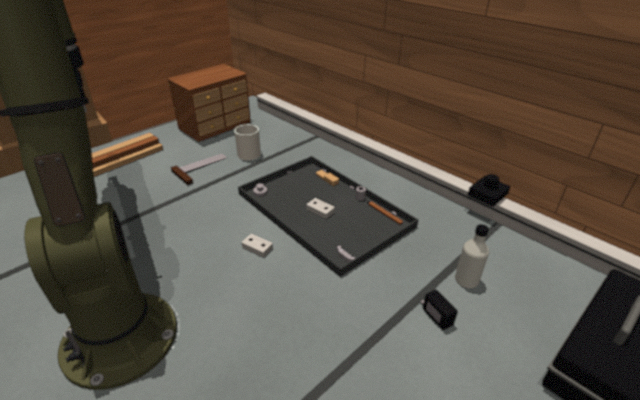

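Candidates for the spacer are the white block with two holes at top (313,200), inside the tray, and its twin at (312,277) on the table, nearer the base. The one in the tray is farthest, so I choose it. The guide is at (375,230), on the robot's right (−y). The magnet is at (247,223).

Run:
```python
from h import *
im,m,T=snap('top')
c=cv2.resize(im[135:255,225:400],None,fx=4.5,fy=4.5,interpolation=cv2.INTER_CUBIC);cv2.imwrite('pics/crop1.png',c)
g=im.min(2)
cn,_=cv2.findContours(((g>150)*255).astype(np.uint8),0,1)
for k in cn:
    (x,y),_,_=cv2.minAreaRect(k)
    if cv2.contourArea(k)>40 and 235<x<390 and 140<y<300:
        b=cv2.boxPoints(cv2.minAreaRect(k)); P=ray(m,T,b,23.)
        print((x,y),P[:,:2].round(1).tolist(),P.mean(0).round(1),[np.linalg.norm(P[i]-P[i-1]).round(1) for i in range(4)])
# tray dark
d=((im.max(2)<75)*255).astype(np.uint8); d[:,:215]=0;d[:,410:]=0;d[:135]=0;d[260:]=0
d=cv2.morphologyEx(d,cv2.MORPH_OPEN,np.ones((5,5)))
cn,_=cv2.findContours(d,0,1);k=max(cn,key=cv2.contourArea)
b=cv2.boxPoints(cv2.minAreaRect(k));P=ray(m,T,b,28.);print(b.tolist(),P[:,:2].round(1).tolist(),P.mean(0),[np.linalg.norm(P[i]-P[i-1]).round(1) for i in range(4)])
```

```text
(311.4411926269531, 276.76470947265625) [[375.3, 63.2], [391.8, -5.0], [354.1, -14.2], [337.7, 53.7]] [364.7  24.4  23. ] [np.float64(38.8), np.float64(70.2), np.float64(38.8), np.float64(69.9)]
(374.40191650390625, 229.36325073242188) [[494.7, -126.4], [505.7, -127.2], [502.2, -187.4], [491.2, -186.6]] [ 498.5 -156.9   23. ] [np.float64(60.3), np.float64(11.1), np.float64(60.3), np.float64(11.1)]
(246.5, 222.5) [[536.1, 227.0], [536.0, 195.2], [504.2, 194.8], [504.3, 226.4]] [520.2 210.9  23. ] [np.float64(31.8), np.float64(31.7), np.float64(31.8), np.float64(31.6)]
(312.4999694824219, 199.0) [[601.9, 57.1], [611.4, -10.8], [573.2, -15.9], [563.8, 51.7]] [587.6  20.5  23. ] [np.float64(38.5), np.float64(68.6), np.float64(38.5), np.float64(68.3)]
[[324.9351501464844, 219.29676818847656], [328.5361633300781, 147.2768096923828], [391.5785827636719, 150.42893981933594], [387.9775695800781, 222.4488983154297]] [[527.7, -15.0], [739.8, -27.1], [729.3, -211.6], [517.7, -195.6]] [ 628.644704   -112.32266545   28.        ] [np.float64(181.0), np.float64(212.5), np.float64(184.7), np.float64(212.2)]
```

View pics/crop1.png

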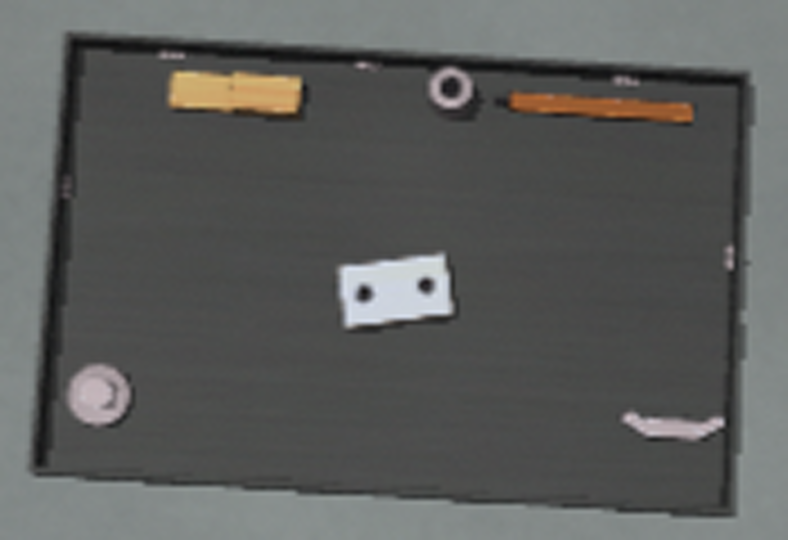

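The crop confirms the choice: a white block with two dark holes, centre (396,290) in crop pixels. The tray's outer corners are about TL(68,33), TR(750,72), BR(735,516), BL(32,474). The guide is bottom right at (675,427), with the pocket below it.

```bash
cat >> h.py <<'E'
# tray pose
C=np.array([68,33,750,72,735,516,32,474.]).reshape(4,2)
def tray():
    m=ctrl.camera_model('top');T=np.array(m['cam_to_world'])
    px=(C+.5)/4.5-.5+[225,135]
    P=ray(m,T,px,28.)[:,:2]
    L=np.array([[144,224],[144,-224],[-144,-224],[-144,224.]])
    c=P.mean(0);Q=P-c
    a=np.arctan2((L[:,0]*Q[:,1]-L[:,1]*Q[:,0]).sum(),(L*Q).sum())
    Rm=np.array([[np.cos(a),-np.sin(a)],[np.sin(a),np.cos(a)]])
    return c,a,Rm,Q@Rm-L
E
python3 - <<'E'
from h import *
c,a,Rm,res=tray();print(c,a,res.round(1).tolist())
im,m,T=snap('top')
for n,p,z in [('block',(312.5,199),23),('guide',(374.4,229.36),17),('magnet',(246.5,222.5),20)]:
    w=ray(m,T,p,z)[0,:2];print(n,w,(w-c)@Rm)
o=ctrl.get_obs();print(R.from_rotvec(o['orientation']).as_matrix().round(3))
E
```

```text
[599.23850871  20.21900328] -0.06336943818107166 [[0.2, -1.1], [-0.1, 1.8], [-0.3, 0.6], [0.2, -1.2]]
block [587.55491913  20.53814047] [-11.68034863  -0.42139046]
guide [ 498.99147413 -157.58624018] [ -88.78594281 -183.79670538]
magnet [520.4398866  211.27764464] [-90.73963702 185.6850709 ]
[[-0.939  0.343 -0.   ]
 [ 0.343  0.939 -0.001]
 [-0.    -0.001 -1.   ]]
```

Emit:
{"op": "jog_arm", "data": {"commands": [[0, 0, -1, -1, -0.69, 0, 0.3], [0, 0, -1.5, -2, -1.39, 0, 0.3], [0, 0, -2, -3, -2.08, 0, 0.3], [0, 0, -2.5, -4, -2.77, 0, 0.3], [0, 0, -2.75, -5, -3.46, 0, 0.3]], "squeeze": 20}}

```text
t: 0.82
position: [399.3, 360.6, 245.4]
orientation: [0.095, 3.14, 0.001]
force: [0.2, 0.7, 0.1]
opening: 29.7
finger_force: 0.0
```

```bash
cat >> h.py <<'E'
def to(tx,ty,z,yaw=0):
    "print move in jog units to tray point (tx,ty), TCP height z, tool y along tray y + yaw"
    c,a,Rm,_=tray();o=ctrl.get_obs();M=R.from_rotvec(o['orientation']).as_matrix()
    w=np.r_[c+Rm@[tx,ty],z];t=a+yaw
    D=np.array([[-np.cos(t),-np.sin(t),0],[-np.sin(t),np.cos(t),0],[0,0,-1]]).T
    D=np.array([[-np.cos(t),-np.sin(t),0],[-np.sin(t),np.cos(t),0],[0,0,-1]])
    rv=np.degrees(R.from_matrix(M.T@D).as_rotvec())/6
    p=o['position'];print('t',round(o['t'],2),'tray',((p[:2]-c)@Rm).round(1),p[2].round(1),'open',round(o['opening'],1),'F',o['force'].round(1))
    print('turn',rv.round(2),'shift',(M.T@(w-p)/50).round(3))
E
python3 -c "
from h import *
to(42,0,150)"
```

```text
t 0.82 tray [-221.1  327. ] 245.4 open 29.7 F [0.2 0.7 0.1]
turn [0.   0.   0.03] shift [-5.245 -6.556  1.907]
```

Emit:
{"op": "jog_arm", "data": {"commands": [[0, 0, 0, -0.7, -0.87, 0, 0.3], [0, 0, 0, -1.4, -1.75, 0, 0.3], [0, 0, 0, -2.1, -2.62, 0, 0.3], [0, 0, 0, -2.8, -3.5, 0, 0.3], [0, 0, 0, -3.5, -4.37, 0, 0.3]]}}

```text
t: 1.45
position: [560.3, 132.1, 245.4]
orientation: [0.097, 3.14, 0.001]
force: [1.1, 0.1, 0.4]
opening: 29.7
finger_force: 0.0
```

```bash
python3 -c "
from h import *
to(42,0,60)"
```

```text
t 1.45 tray [-46.  109.2] 245.4 open 29.7 F [1.1 0.1 0.4]
turn [0.   0.   0.02] shift [-1.755 -2.188  3.707]
```

Emit:
{"op": "jog_arm", "data": {"commands": [[0, 0, 0, -0.8, -1, 0, 0.3], [0, 0, 0, -1.755, -2.19, 0, 0.3], [0, 0, 0.02, -1.755, -2.19, 1, 0.3], [0, 0, 0.02, -1.755, -2.19, 2, 0.3], [0, 0, 0.02, -1.755, -2.19, 3, 0.3]]}}

```text
t: 2.08
position: [640.3, 18.6, 93.6]
orientation: [0.101, 3.14, 0.0]
force: [0.4, 0.7, -1.0]
opening: 29.7
finger_force: 0.0
```

```bash
python3 -c "
from h import *
to(42,0,21)
snap('wrist','w1.png')"
```

```text
t 2.08 tray [41.1  0.9] 93.6 open 29.7 F [ 0.4  0.7 -1. ]
turn [ 0.    0.   -0.01] shift [-0.018 -0.019  1.453]
```

View pics/w1.png

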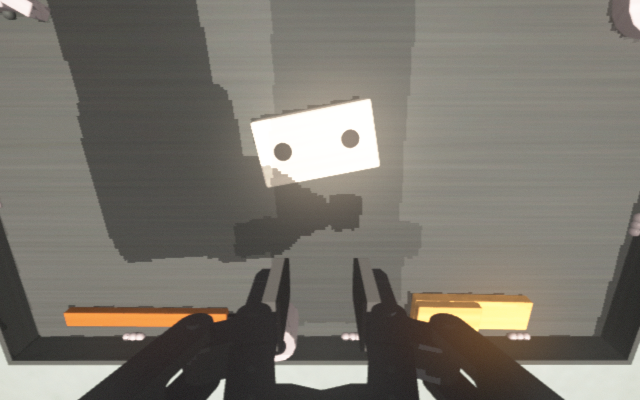

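The wrist view shows the block at (317,143), ahead of both fingers on the robot's side. The floor under the tips is clear, and the nut, wedge and pencil are well behind. I'll descend, then push.

Emit:
{"op": "jog_arm", "data": {"commands": [[0, 0, 0, 0, -0.02, 0.6, 0.3], [0, 0, 0, 0, -0.02, 1.2, 0.3], [0, 0, 0, 0, -0.02, 1.43, 0.3], [0, 0, 0, 0.15, -0.02, 1.43, 0.3], [0, 0, 0, 0.3, -0.02, 1.43, 0.3]]}}

```text
t: 2.75
position: [625.8, 18.9, 25.4]
orientation: [0.1, 3.138, 0.001]
force: [-0.6, -0.0, 0.0]
opening: 30.0
finger_force: 0.0
```

Emit:
{"op": "jog_arm", "data": {"commands": [[0, 0, 0, 0.15, 0, 0, 0.3], [0, 0, 0, 0.3, 0, 0, 0.3], [0, 0, 0, 0.45, 0, 0, 0.3], [0, 0, 0, 0.6, 0, 0, 0.3], [0, 0, 0, 0.75, 0, 0, 0.3]]}}

```text
t: 3.38
position: [587.6, 21.3, 24.0]
orientation: [0.1, 3.14, 0.0]
force: [1.4, -0.6, 1.0]
opening: 29.9
finger_force: 0.6
```

```bash
python3 -c "
from h import *
to(-89,0,21)
snap('wrist','w2.png')"
```

```text
t 3.38 tray [-11.7   0.4] 24.0 open 29.9 F [ 1.4 -0.6  1. ]
turn [ 0.  0. -0.] shift [ 1.546 -0.008  0.059]
```

View pics/w2.png

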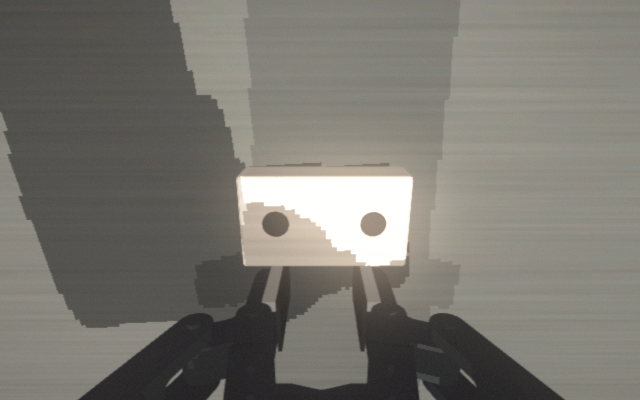

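The block has turned square on both fingers; its front face is at row 265, parallel to them. I'll keep pushing to the wall.

Emit:
{"op": "jog_arm", "data": {"commands": [[0, 0, 0, 0.15, 0, 0.04, 0.3], [0, 0, 0, 0.3, 0, 0.04, 0.3], [0, 0, 0, 0.45, 0, 0.04, 0.3], [0, 0, 0, 0.6, 0, 0.04, 0.3], [0, 0, 0, 0.75, 0, 0.04, 0.3]]}}

```text
t: 4.05
position: [549.7, 23.6, 21.7]
orientation: [-0.1, -3.14, -0.0]
force: [0.4, -0.4, -0.5]
opening: 30.0
finger_force: 0.3
```

Emit:
{"op": "jog_arm", "data": {"commands": [[0, 0, 0, 0.15, 0, 0, 0.3], [0, 0, 0, 0.3, 0, 0, 0.3], [0, 0, 0, 0.45, 0, 0, 0.3], [0, 0, 0, 0.55, 0, 0, 0.3], [0, 0, 0, 0.62, 0, 0, 0.3]]}}

```text
t: 4.68
position: [519.3, 25.6, 21.9]
orientation: [0.1, 3.14, 0.0]
force: [0.4, -0.1, -1.1]
opening: 29.7
finger_force: 0.3
```

```bash
python3 -c "
from h import *
to(-89,0,22)"
```

```text
t 4.67 tray [-80.1   0.3] 21.9 open 29.7 F [ 0.4 -0.1 -1.1]
turn [ 0.  0. -0.] shift [ 0.178 -0.007 -0.002]
```

Emit:
{"op": "jog_arm", "data": {"commands": [[0, 0, 0, 0.05, 0, 0, 0.3], [0, 0, 0, 0.09, 0, 0, 0.3], [0, 0, 0, 0.12, 0, 0, 0.3], [0, 0, 0, 0.15, 0, 0, 0.3], [0, 0, 0, 0.15, 0, 0, 0.3]]}}

```text
t: 5.3
position: [512.3, 26.0, 21.9]
orientation: [0.1, 3.139, 0.0]
force: [1.3, 0.4, -1.1]
opening: 29.5
finger_force: 0.6
```

```bash
python3 -c "
from h import *
to(-89,0,22)
snap('wrist','w3.png')"
```

```text
t 5.3 tray [-87.1   0.3] 21.9 open 29.5 F [ 1.3  0.4 -1.1]
turn [ 0.    0.01 -0.01] shift [ 0.037 -0.006 -0.001]
```

View pics/w3.png

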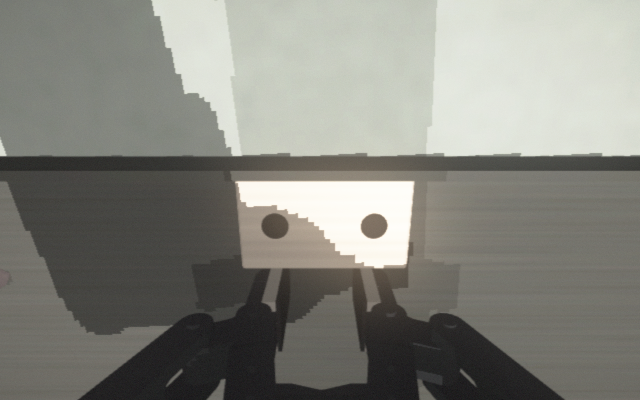

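The block is square and all but at the near wall, with its top edge at row 180 and the wall at 160–172. I'll creep on until the force rises.

Emit:
{"op": "jog_arm", "data": {"commands": [[0, 0, 0, 0.03, 0, 0, 0.3], [0, 0, 0, 0.05, 0, 0, 0.3], [0, 0, 0, 0.07, 0, 0, 0.3], [0, 0, 0, 0.08, 0, 0, 0.3], [0, 0, 0, 0.08, 0, 0, 0.3]]}}

```text
t: 5.98
position: [512.3, 26.0, 23.3]
orientation: [0.101, 3.131, 0.0]
force: [8.3, -0.9, -1.5]
opening: 29.9
finger_force: 4.5
```

Emit:
{"op": "jog_arm", "data": {"commands": [[0, 0, 0, -0.1, 0, 0, 0.3], [0, 0, 0, -0.4, 0, 0, 0.3], [0, 0, 0, -0.6, 0.1, -0.5, 1], [0, 0, 0, -0.6, 0.7, -1, 1], [0, 0, 0, -0.4, 1.3, -1, 1]]}}

```text
t: 6.6
position: [534.5, 90.6, 73.7]
orientation: [0.103, 3.137, 0.002]
force: [1.6, 1.2, -1.1]
opening: 0.2
finger_force: 0.0
```

```bash
python3 -c "
from h import *
to(-118,65,22)
im,m,T=snap('top')
cn,_=cv2.findContours(((im.min(2)>150)*255).astype(np.uint8),0,1)
snap('wrist','w4.png')"
```

```text
t 6.6 tray [-69.1  66.1] 73.7 open 0.2 F [ 1.6  1.2 -1.1]
turn [ 0.01  0.03 -0.02] shift [ 0.982 -0.026  1.031]
```

View pics/w4.png

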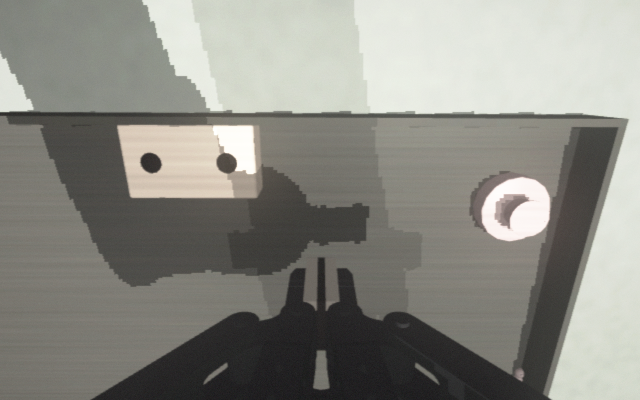

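The block lies flat along the near wall (columns 118–262) and the fingers are shut, clear of its +y end. I'll move over, descend and push along.

Emit:
{"op": "jog_arm", "data": {"commands": [[0, 0, 0, 0.5, 0, 0, 1], [0, 0, 0, 0.95, -0.02, 0, 1], [0, 0, 0, 0.95, -0.02, 0.5, 1], [0, 0, 0, 0.95, -0.02, 0.95, 1], [0, 0, 0, 0.95, -0.02, 1.02, 1]]}}

```text
t: 7.32
position: [483.4, 90.9, 19.2]
orientation: [-0.101, -3.136, 0.003]
force: [0.1, -1.0, 0.8]
opening: -0.0
finger_force: 0.0
```

Emit:
{"op": "jog_arm", "data": {"commands": [[0, 0, 0, 0, -0.12, 0, 1], [0, 0, 0, 0, -0.24, 0, 1], [0, 0, 0, 0.01, -0.36, 0, 1], [0, 0, 0, 0.01, -0.48, 0, 1], [0, 0, 0, 0.02, -0.6, 0, 1]]}}

```text
t: 7.95
position: [482.4, 62.0, 21.3]
orientation: [0.1, 3.139, 0.001]
force: [0.7, 2.8, 0.2]
opening: -0.1
finger_force: 0.7
```

```bash
python3 -c "
from h import *
to(-119,-135,22)
im,m,T=snap('wrist','w5.png')"
```

```text
t 7.95 tray [-119.3   34.3] 21.3 open -0.1 F [0.7 2.8 0.2]
turn [ 0.01  0.01 -0.  ] shift [-0.007 -3.386 -0.016]
```

View pics/w5.png

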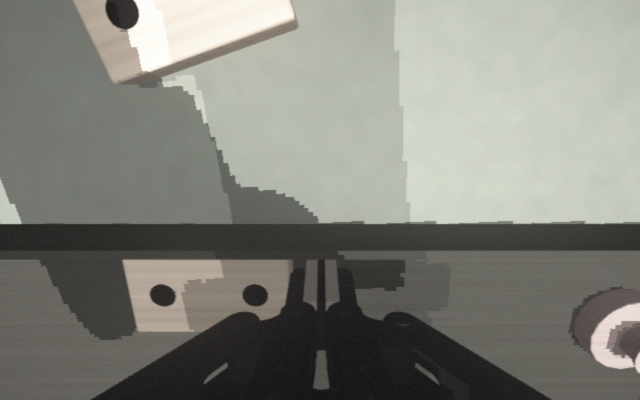

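The block is still flush with the wall and moving with the fingers (columns 123–290). I'll carry on along the wall.

Emit:
{"op": "jog_arm", "data": {"commands": [[0, 0, 0, 0, -0.15, 0, 1], [0, 0, 0, 0, -0.3, 0, 1], [0, 0, 0, 0, -0.45, 0, 1], [0, 0, 0, 0, -0.6, 0, 1], [0, 0, 0, 0.01, -0.75, 0, 1]]}}

```text
t: 8.62
position: [478.9, 24.0, 20.8]
orientation: [0.101, 3.14, -0.0]
force: [1.5, 1.5, 0.4]
opening: -0.2
finger_force: 0.6
```

Emit:
{"op": "jog_arm", "data": {"commands": [[0, 0, 0, 0, -0.15, 0, 1], [0, 0, 0, 0, -0.3, 0, 1], [0, 0, 0, 0, -0.45, 0, 1], [0, 0, 0, 0, -0.6, 0, 1], [0, 0, 0, 0.01, -0.75, 0, 1]]}}

```text
t: 9.25
position: [475.9, -13.3, 20.8]
orientation: [-0.1, -3.14, 0.0]
force: [0.4, 1.2, 0.3]
opening: -0.1
finger_force: 0.5
```

```bash
python3 -c "
from h import *
to(-119,-135,22)
im,m,T=snap('wrist','w6.png')"
```

```text
t 9.25 tray [-120.9  -41.2] 20.8 open -0.1 F [0.4 1.2 0.3]
turn [-0.   -0.   -0.01] shift [-0.04  -1.875 -0.024]
```

View pics/w6.png

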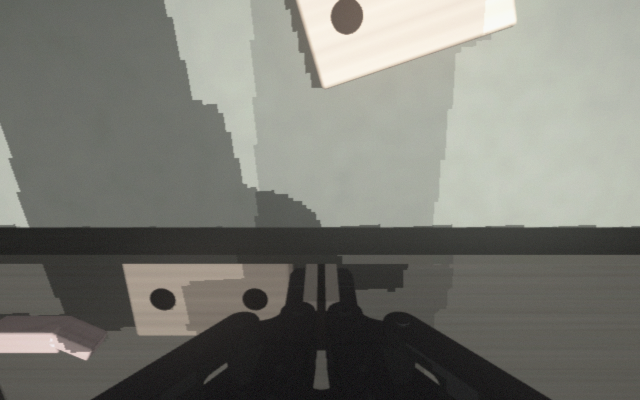

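The block is flush and heading into the lane, with the guide's lead-in at (95,350). It keeps going.

Emit:
{"op": "jog_arm", "data": {"commands": [[0, 0, 0, 0, -0.15, 0, 1], [0, 0, 0, 0, -0.3, 0, 1], [0, 0, 0, 0, -0.45, 0, 1], [0, 0, 0, 0, -0.6, 0, 1], [0, 0, 0, 0, -0.75, 0, 1]]}}

```text
t: 9.93
position: [473.5, -50.7, 20.8]
orientation: [-0.1, -3.14, 0.0]
force: [0.6, 0.9, 0.0]
opening: 0.3
finger_force: 0.3
```

Emit:
{"op": "jog_arm", "data": {"commands": [[0, 0, 0, -0.01, -0.15, 0, 1], [0, 0, 0, -0.01, -0.3, 0, 1], [0, 0, 0, -0.01, -0.45, 0, 1], [0, 0, 0, -0.01, -0.6, 0, 1], [0, 0, 0, -0.01, -0.7, 0, 1]]}}

```text
t: 10.55
position: [471.8, -85.7, 20.8]
orientation: [-0.101, -3.14, 0.0]
force: [-0.9, 0.9, 0.1]
opening: 0.1
finger_force: 0.3
```

```bash
python3 -c "
from h import *
to(-119,-135,22)"
```

```text
t 10.55 tray [-120.5 -113.8] 20.8 open 0.1 F [-0.9  0.9  0.1]
turn [-0.   -0.   -0.01] shift [-0.03  -0.424 -0.024]
```

Emit:
{"op": "jog_arm", "data": {"commands": [[0, 0, 0, 0, -0.1, 0, 1], [0, 0, 0, 0, -0.2, 0, 1], [0, 0, 0, 0, -0.28, 0, 1], [0, 0, 0, 0, -0.34, 0, 1], [0, 0, 0, 0, -0.37, 0, 1]]}}

```text
t: 11.18
position: [470.7, -103.7, 20.8]
orientation: [0.1, 3.14, 0.0]
force: [-0.4, 0.0, -0.5]
opening: 0.3
finger_force: 0.3
```

Emit:
{"op": "jog_arm", "data": {"commands": [[0, 0, 0, 0, -0.02, 0, 1], [0, 0, 0, 0, -0.04, 0, 1], [0, 0, 0, 0, -0.06, 0, 1], [0, 0, 0, 0, -0.08, 0, 1], [0, 0, 0, 0, -0.08, 0, 1]]}}

```text
t: 11.8
position: [470.4, -107.7, 20.8]
orientation: [0.101, 3.14, -0.0]
force: [-0.2, 0.6, -1.2]
opening: 0.1
finger_force: 0.1
```

```bash
python3 -c "
from h import *
to(-119,-135,22)
im,m,T=snap('wrist','w7.png')"
```

```text
t 11.8 tray [-120.4 -135.8] 20.8 open 0.1 F [-0.2  0.6 -1.2]
turn [-0.    0.   -0.01] shift [-0.029  0.016 -0.024]
```

View pics/w7.png

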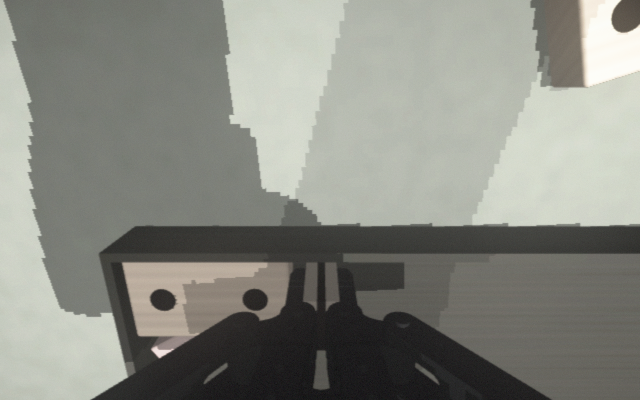

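The block is in the pocket and very close to the end wall (column 123). There is no contact force yet, so I'll creep until it rises.

Emit:
{"op": "jog_arm", "data": {"commands": [[0, 0, 0, 0, -0.02, 0, 1], [0, 0, 0, 0, -0.04, 0, 1], [0, 0, 0, 0, -0.06, 0, 1], [0, 0, 0, 0, -0.08, 0, 1], [0, 0, 0, 0, -0.08, 0, 1]]}}

```text
t: 12.48
position: [470.6, -108.6, 20.9]
orientation: [-0.098, -3.14, -0.006]
force: [1.1, 7.8, 0.1]
opening: -0.3
finger_force: 4.1
```

Emit:
{"op": "jog_arm", "data": {"commands": [[0, 0, 0, 0, -0.02, 0, 1], [0, 0, 0, 0, -0.04, 0, 1], [0, 0, 0, 0, -0.06, 0, 1], [0, 0, 0, 0, -0.06, 0, 1], [0, 0, 0, 0, -0.06, 0, 1]]}}

```text
t: 13.1
position: [470.6, -108.8, 20.9]
orientation: [-0.095, -3.14, -0.011]
force: [0.3, 15.0, 2.6]
opening: -0.3
finger_force: 7.3
```

Emit:
{"op": "jog_arm", "data": {"commands": [[0, 0, 0, 0, 0.1, 0, 1], [0, 0, 0, 0, 0.3, 0, 1], [0, 0, 0, 0, 0.6, 0, 1], [0, 0, 0, -0.3, 0.6, -0.8, 1], [0, 0, 0, -1, 0.3, -1.6, 1]]}}

```text
t: 13.72
position: [520.0, -100.9, 101.2]
orientation: [-0.096, -3.138, -0.002]
force: [1.8, -0.2, 0.3]
opening: 0.1
finger_force: 0.0
```

```bash
python3 -c "
from h import *
to(-60,-170,100)
im,m,T=snap('wrist','w8.png')"
```

```text
t 13.72 tray [ -71.4 -125.9] 101.2 open 0.1 F [ 1.8 -0.2  0.3]
turn [ 0.01 -0.02  0.02] shift [-0.226 -0.883  0.022]
```

View pics/w8.png

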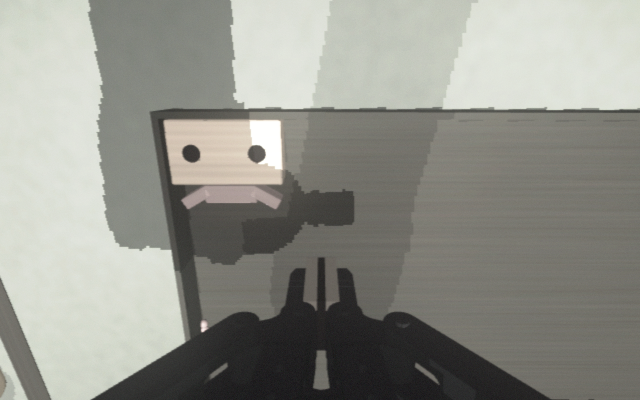

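The block sits in the corner (columns 162–283, rows 120–185), against both walls with the guide outside it. I'll check that numerically, without another picture.

```bash
python3 -c "
from h import *
im,m,T=snap('wrist'); c,a,Rm,_=tray()
mk=((im.min(2)>130)*255).astype(np.uint8); mk[:112]=0; mk[195:]=0; mk[:,:155]=0; mk[:,300:]=0
mk=cv2.morphologyEx(mk,cv2.MORPH_OPEN,np.ones((7,7)))
k=max(cv2.findContours(mk,0,1)[0],key=cv2.contourArea)
q=cv2.approxPolyDP(cv2.convexHull(k),6,True)[:,0]
P=(ray(m,T,q,23.)[:,:2]-c)@Rm
print(q.tolist(),P.round(1).tolist()); r=cv2.minAreaRect(P.astype(np.float32)); print(r)
"
```

```text
[[299, 112], [288, 165], [180, 164], [173, 112]] [[-128.8, -141.7], [-96.1, -149.5], [-96.7, -218.2], [-128.8, -218.0]]
((-112.7550048828125, -179.9923553466797), (76.24047088623047, 32.76845932006836), 89.56036376953125)
```

```bash
python3 -c "
from h import *
print(ctrl.get_obs()['position'],ctrl.sign_off())"
```

```text
the job is handed in; nothing more can be done
[ 527.08602722 -104.54766303  105.90468992] None
```

The spacer was pushed flat against the near wall, slid along it into the guide pocket until it stopped at the end wall (15 N), and released; the job is handed in at about 14 s, though I viewed 11 pictures, one over the limit of 10.

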